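Check the caps and shelve the plant-food jars

ROBOT

A 6-joint arm with a two-finger parallel gripper is mounted at the origin on the work surface. World frame = base frame: x ahead of the robot, y to its left, z up, the work surface at z = 0. Lengths are in mm, angles in rad, forces in N, time in s.
With the tool pointing down it reaches from about 325 to 775 mm from the base axis. Payload 5.5 kg.
Tool frame: the origin (TCP) lies midway between the tips of the shut fingers; the grasp point (between the pads) lies 19 mm behind it; z points along the fingers, y is the line along which they close (so a half turn about z gives the same grasp; the last joint's range is limited). The gripper opens to 88 mm and grips with 3 to 60 N. Pads are 20 mm wide; open, the fingers measure 115 mm over their backs; the gripper's body (75 mm by 178 mm) begins 61 mm behind the grasp point.
Start: joints at [-1.401, 0.091, 1.231, -0, 1.82, -0.057], TCP at [134.915, -584.649, 222.631] pointing down, gripper open.
Joint ranges: [-2.87, 2.87], [-0.86, 2.18], [0.17, 2.46], [-1.51, 4.65], [0.06, 2.69], [-2.65, 2.65]. Speed limits (rad/s): [2.57, 2.57, 3.01, 3.14, 3.14, 3.14].

INTERFACE

Orientations are given as a unit quaternion [w, x, y, z].
In Python, from cell import env, optics, jaws gives the robot as it stands (env), with the cameras (optics) and the gripper (jaws). Calls block until the motion is done:
- env.move_pose(position, orientation): joint-space move of the TCP to a pose.
- env.move_l(position, attitude=None, max_speed=150, threshold=None): straight line of the TCP; attitude=None keeps the orientation; max_speed is the mean speed in mm/s. With threshold (N) it stops when the force on the tool has changed by that much, and returns True; else False.
- env.move_j(angles): joint-space move.
- jaws.open_gripper() and jaws.close(): open the fingers fully, or close them until they stop; the grip force is fixed at half the most.
- env.pause(seconds).
- env.ik(position, orientation): joint angles nearest the present ones, or None.
- optics.capture(name): name is "scene" or "top"; returns the picture (400x640x3 uint8, red, green, blue); there is no depth.
- optics.calibration(name): a dict with "fx", "fy", "cx", "cy" (pixels), "rvec" (rotation vector, rad) and "tvec" (3), from world to camera coordinates, as OpenCV has them. Camera axes: x right, y down, z forward; pixel columns grow to the right and rows downward; lengths in mm; the calibration is good to about 2 mm. A picture is of the moment at which its call begins. calibration takes no time and is no camera call.
A pose or a line that the arm cannot do raises env.Unreachable and nothing moves.
- env.job_done(): hands the job in; it is judged then, once.
Readings, each from a call of its own:
- env.get_clock(): time.
- env.get_joint_positions(): joint angles.
- env.get_dq(): joint speeds.
- env.get_joint_efforts(): joint torques, N m.
- env.get_ee_pos(): TCP position.
- env.get_eef_rot(): TCP orientation.
- env.get_wrist_force(): force on the tool from outside, world axes, zero at the start.
- env.get_wrist_torque(): the same for the moment, N m.
- env.get_gripper_width(): opening from 0.0 (shut) to 1.0 (fully open).
- env.get_grip_force(): force on a finger pad.
Only numpy, scipy, OpenCV 4.12 (cv2) and the standard library are available. Lean on these libraries where they do the work, as an engineer would, in place of code of your own. Each camera call takes 0.05 s, during which the arm holds its last target. There are 200 camera calls.

TASK

Three square screw-top jars of plant food stand in the plywood carrier and some of their caps are loose, which shows only when you try them. Screw every loose cap clockwise until it is fully home before its jar touches the shelf, and set all three jars down gently, upright and wholly on the low wooden shelf, then let go. Leave the three potted plants where they stand.

Things in the scene. Friction and masses are not known exactly. Their poses are not given: they have to be found in the camera images.
- carrier: Fixed plywood block, 220 x 220 x 40 mm; origin: centre of its underside, x and y along its edges. Four square recesses, 61 mm wide, floor 10 mm above the underside, at x = +-48, y = +-48 mm: three hold jars, one a potted plant, in any order. A jar fits with 2 to 3 mm play each side and can turn at most 0.15 rad in it, so the recess holds it while its cap is twisted. Jars lift straight out.
- shelf: Fixed low wooden shelf (plant riser) on the bench, 240 (x) x 320 (y) mm, flat top 50 mm above the bench, nothing above it. Origin: centre of its underside at bench level, axes along its edges. One potted plant already stands somewhere on it.
- jar_tall: The tall one of three amber screw-top jars (loose, 0.2 to 0.45 kg): square body 56 x 56 x 80 mm with a paper label, a 4 mm neck gap, then a round black ribbed cap, 52 mm diameter, 22 mm high: 106 mm overall. Origin: centre of its underside, z up, x and y square to its sides. It can be lifted by its cap.
- cap_tall (a point): Centre of the top of the tall jar's cap, 106 mm above the jar's underside when home; its axes are the jar's and do not turn with the cap. The cap tightens clockwise from above, drag 0.06 N m, up to a firm stop. It starts tight or loose by up to 1.2 rad, rising 2 mm per rad (at most 2.4 mm, hard to see: feel it by turning). It cannot come off.
- jar_middle: The middle one of three amber screw-top jars (loose, 0.2 to 0.45 kg): square body 56 x 56 x 68 mm with a paper label, a 4 mm neck gap, then a round black ribbed cap, 52 mm diameter, 22 mm high: 94 mm overall. Origin: centre of its underside, z up, x and y square to its sides. It can be lifted by its cap.
- cap_middle (a point): Centre of the top of the middle jar's cap, 94 mm above the jar's underside when home; its axes are the jar's and do not turn with the cap. The cap tightens clockwise from above, drag 0.06 N m, up to a firm stop. It starts tight or loose by up to 1.2 rad, rising 2 mm per rad (at most 2.4 mm, hard to see: feel it by turning). It cannot come off.
- jar_short: The short one of three amber screw-top jars (loose, 0.2 to 0.45 kg): square body 56 x 56 x 56 mm with a paper label, a 4 mm neck gap, then a round black ribbed cap, 52 mm diameter, 22 mm high: 82 mm overall. Origin: centre of its underside, z up, x and y square to its sides. It can be lifted by its cap.
- cap_short (a point): Centre of the top of the short jar's cap, 82 mm above the jar's underside when home; its axes are the jar's and do not turn with the cap. The cap tightens clockwise from above, drag 0.06 N m, up to a firm stop. It starts tight or loose by up to 1.2 rad, rising 2 mm per rad (at most 2.4 mm, hard to see: feel it by turning). It cannot come off.
- pot_in_carrier: Loose terracotta pot with a small blue-green rosette, standing in one recess of the carrier; leave it. 66 mm diameter, about 90 mm high with the plant. Origin: centre of its underside.
- pot_on_shelf: Loose white pot with a small pink rosette, standing on the shelf; leave it. 72 mm diameter, about 90 mm high with the plant. Origin: centre of its underside.
- pot_front: Loose terracotta pot with a white finger-leaved plant, on the bench between carrier and shelf; leave it. 80 mm diameter, about 110 mm high with the plant. Origin: centre of its underside.

How it is judged:
By the outcome, as a careful person would: the job done as asked, in the order asked, and still so for the second after the job is handed in, with the robot touching nothing.
It also fails if it takes over 72 s, if anything falls off the work surface, if the arm or the gripper's body presses on something with over 40 N, if the wrist force passes 120 N, or if a joint passes its speed limit or range.

## Working session

There is one attempt and no reset: what is moved stays moved. The work goes in short steps, each a Python script; the robot and the scene stay as the last script left them, time stands still between calls to the robot, and variables do not carry over. Pictures are saved under pics/ and viewed, at most 10 in all, crops included, and the job is handed in when it is done.

```bash
mkdir -p pics; ls; python3 - <<'E'
from cell import env, optics, jaws
import cv2
for n in("scene","top"):
    im=optics.capture(n); cv2.imwrite(f"pics/{n}0.png",im[:,:,::-1]); print(n,{k:(v if isinstance(v,(int,float)) else list(v)) for k,v in optics.calibration(n).items()})
print(env.get_clock(),env.get_eef_rot(),env.get_gripper_width())
E
```

```text
cell.py
pics
scene {'fx': 497.4059045992287, 'fy': 497.4059045992287, 'cx': 322.54011079736193, 'cy': 199.98017380894808, 'rvec': [np.float64(2.0229190095625103), np.float64(0.8465157847002913), np.float64(-0.42934406335032305)], 'tvec': [np.float64(-356.3222374384751), np.float64(-128.7499036131062), np.float64(1317.7310661690149)]}
top {'fx': 422.57347615352376, 'fy': 422.57347615352376, 'cx': 321.307750191692, 'cy': 198.980737923718, 'rvec': [np.float64(2.121252131973815), np.float64(-2.128795258517182), np.float64(0.22132097646950785)], 'tvec': [np.float64(-23.960646620169268), np.float64(552.187522313026), np.float64(783.4285702704062)]}
0.1 [-8.80768408e-04  9.93576744e-01  1.13156863e-01 -5.36259532e-05] 1.0018742035019783
```

View pics/scene0.png

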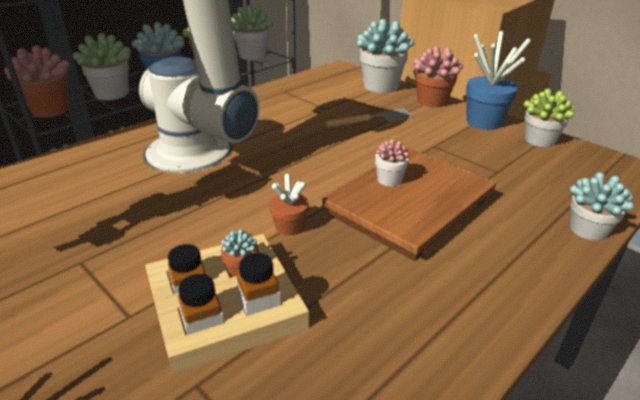

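View pics/top0.png

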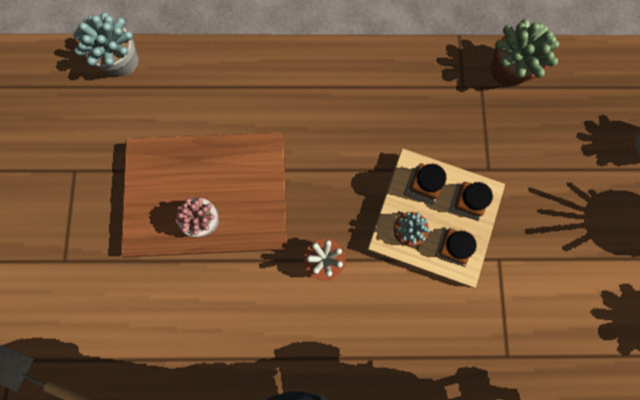

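The scene view shows three black caps near (185,257), (197,290) and (256,268). In the top view they are at (430,180), (475,197) and (460,244), with the carrier pot at (411,229), the shelf spanning (125–285,133–255) with its pot at (197,217), and the front pot at (323,258).

```bash
cat > vis.py <<'E'
import cv2, numpy as np
from cell import env, optics, jaws
def cam(n):
    c=optics.calibration(n); K=np.array([[c["fx"],0,c["cx"]],[0,c["fy"],c["cy"]],[0,0,1]])
    return K,cv2.Rodrigues(np.array(c["rvec"],float))[0],np.array(c["tvec"],float)
def tri(p,q):
    P=[K@np.c_[R,t] for K,R,t in (cam("scene"),cam("top"))]
    X=cv2.triangulatePoints(P[0],P[1],np.array(p,float).reshape(2,1),np.array(q,float).reshape(2,1)); return (X[:3]/X[3]).ravel()
def plane(n,p,z):
    K,R,t=cam(n); d=R.T@np.linalg.inv(K)@[p[0],p[1],1]; o=-R.T@t; return o+d*(z-o[2])/d[2]
def proj(n,X):
    K,R,t=cam(n); return cv2.projectPoints(np.array(X,float).reshape(-1,1,3),cv2.Rodrigues(R)[0],t,K,None)[0].reshape(-1,2)
def blobs(m,lo,hi):
    n,l,s,c=cv2.connectedComponentsWithStats(m.astype(np.uint8)); return [(c[i],s[i],l==i) for i in range(1,n) if lo<s[i][4]<hi]
E
python3 - <<'E'
from vis import *
S=cv2.imread("pics/scene0.png");T=cv2.imread("pics/top0.png")
def caps(I,x0,x1,y0,y1):
    m=(I.max(2)<38); mm=np.zeros_like(m); mm[y0:y1,x0:x1]=m[y0:y1,x0:x1]; return blobs(mm,150,3000)
bs=caps(S,140,300,235,330); bt=caps(T,385,500,155,280)
for b in bs: print("S",b[0],b[1])
for b in bt: print("T",b[0],b[1])
for b in bt:
  for a in bs:
    X=tri(a[0],b[0]); e=np.linalg.norm(proj("scene",X)-a[0])+np.linalg.norm(proj("top",X)-b[0])
    print(b[0].round(),a[0].round(),X.round(1),e.round(2))
ht=cv2.cvtColor(T,cv2.COLOR_BGR2HSV)
for p in [(380,245),(470,272),(200,160),(90,210),(320,275),(197,217),(411,229)]: print(p,ht[p[1],p[0]])
hs=cv2.cvtColor(S,cv2.COLOR_BGR2HSV)
for p in [(180,340),(155,285),(430,200),(240,300),(290,220)]: print("S",p,hs[p[1],p[0]])
a=cv2.resize(S[130:370,130:500],None,fx=2,fy=2,interpolation=2); cv2.imwrite("pics/sz.png",a)
b=cv2.resize(T[125:295,355:515],None,fx=3.5,fy=3.5,interpolation=2); cv2.imwrite("pics/tz.png",b)
E
```

```text
S [184.2388535 258.3455414] [169 246  31  26 628]
S [255.89640884 267.88812155] [240 254  32  29 724]
S [196.71961492 290.00240674] [180 275  34  31 831]
T [430.61258278 177.73178808] [417 165  28  27 604]
T [476.78571429 195.99003322] [463 183  29  27 602]
T [460.39044481 244.49423394] [446 232  29  27 607]
[431. 178.] [184. 258.] [ 551.3 -282.9  137.1] 67.17
[431. 178.] [256. 268.] [ 582.3 -231.2  105.5] 0.08
[431. 178.] [197. 290.] [ 565.6 -286.5   82.9] 53.45
[477. 196.] [184. 258.] [ 532.6 -312.7  141.8] 14.0
[477. 196.] [256. 268.] [ 580.  -273.   134.5] 52.44
[477. 196.] [197. 290.] [ 549.3 -320.    94.7] 0.14
[460. 244.] [184. 258.] [ 458.7 -286.8   82.1] 0.09
[460. 244.] [256. 268.] [ 518.8 -246.2   84. ] 70.14
[460. 244.] [197. 290.] [ 473.5 -293.9   26.3] 15.01
(380, 245) [ 18 110 223]
(470, 272) [ 20 101 235]
(200, 160) [ 12 167 131]
(90, 210) [ 14 147 132]
(320, 275) [  8 168 167]
(197, 217) [  4 105  85]
(411, 229) [ 82  43 189]
S (180, 340) [ 21 110 235]
S (155, 285) [ 21 110 238]
S (430, 200) [ 14 166 169]
S (240, 300) [17 54 89]
S (290, 220) [ 10 175 121]
```

View pics/sz.png

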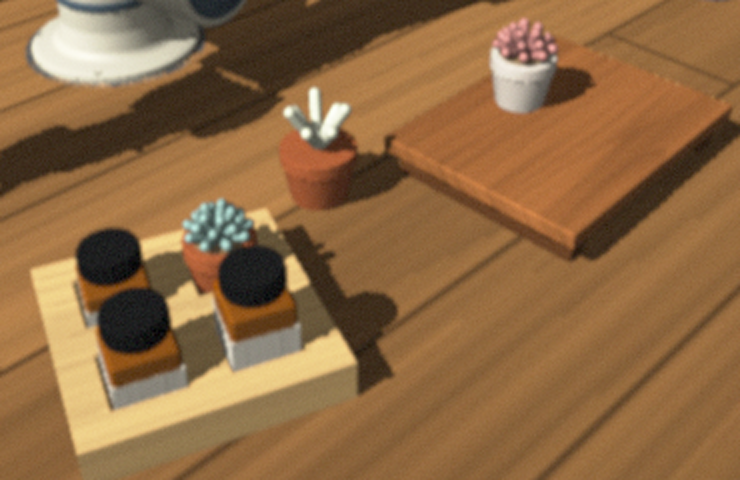

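View pics/tz.png

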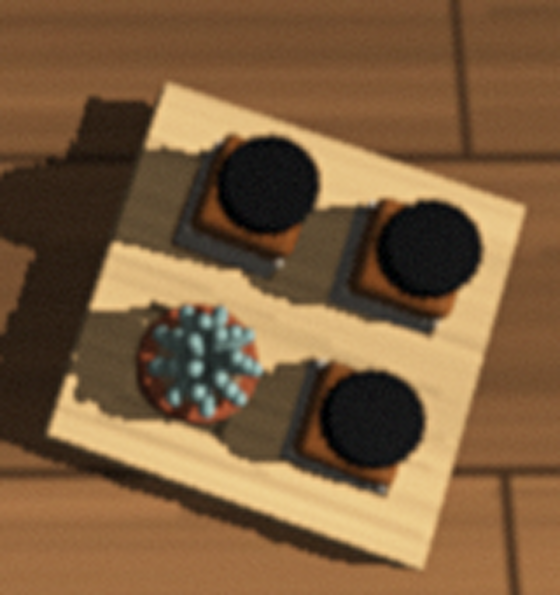

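The crops show the carrier corners in the top crop at (165,83), (526,207), (424,570), (47,436), with all caps clear of each other. Cap heights of 105, 95 and 82 mm match tall, middle and short. Next I triangulate the corners and pots.

```bash
python3 - <<'E'
from vis import *
T=cv2.imread("pics/top0.png");S=cv2.imread("pics/scene0.png")
t=lambda u,v:(355+u/3.5,125+v/3.5); s=lambda u,v:(130+u/2,130+v/2)
C=[]
for q,p in [((165,83),(357,362)),((526,207),(80,455)),((424,570),(32,270)),((47,436),(268,208))]:
    print("car",tri(s(*p),t(*q)).round(1)); C.append(plane("top",t(*q),40)); print(C[-1].round(1))
C=np.array(C); print("centre",C.mean(0), [np.linalg.norm(C[i]-C[i-1]).round(1) for i in range(4)])
e=(C[0]-C[3])+(C[1]-C[2]); print("dir",np.degrees(np.arctan2(e[1],e[0])), )
e=(C[0]-C[1])+(C[3]-C[2]); print("dir",np.degrees(np.arctan2(e[1],e[0])))
h=cv2.cvtColor(T,cv2.COLOR_BGR2HSV)
H=[]
for q,p in [((286,250),(388,142)),((285,133),(573,238)),((126,138),(730,112)),((122,255),(570,38))]:
    print("shelf",tri(s(*p),q).round(1)); H.append(plane("top",q,50)); print(H[-1].round(1))
H=np.array(H); print("centre",H.mean(0),[np.linalg.norm(H[i]-H[i-1]).round(1) for i in range(4)])
# pots: white pot rim / front pot
for n,q,p in [("shelfpot",(197,217),(525,50)),("frontpot",(323,258),(317,150)),("carpot",(411,229),(220,232))]:
    print(n,tri(s(*p),q).round(1))
    for z in (40,90,120): print(plane("top",q,z).round(1))
# capture crop of shelf from the top view
cv2.imwrite("pics/shz.png",cv2.resize(T[120:290,105:365],None,fx=3,fy=3,interpolation=2))
E
```

```text
car [ 661.1 -192.9   40.6]
[ 660.5 -193.9   40. ]
car [ 586.3 -399.3   40.8]
[ 584.9 -401.8   40. ]
car [ 379.5 -323.9   40.5]
[ 378.1 -326.3   40. ]
car [ 454.8 -116.3   40.1]
[ 453.  -118.6   40. ]
centre [ 519.09990309 -260.16370089   40.        ] [np.float64(220.8), np.float64(221.3), np.float64(220.2), np.float64(220.9)]
dir -20.005133788147205
dir 70.09351609362896
shelf [455.5  46.8  41.3]
[452.   43.1  50. ]
shelf [693.8  50.   48.8]
[691.1  47.9  50. ]
shelf [681.4 373.7  41.5]
[680.4 371.4  50. ]
shelf [452.  369.   45.4]
[443.6 359.1  50. ]
centre [566.78786545 205.38235083  50.        ] [np.float64(316.1), np.float64(239.1), np.float64(323.7), np.float64(237.1)]
shelfpot [509.6 202.6 115.3]
[518.9 221.6  40. ]
[511.2 207.5  90. ]
[506.5 199.  120. ]
frontpot [434.8 -29.8  57.4]
[436.8 -28.9  40. ]
[434.1 -28.   90. ]
[432.4 -27.5 120. ]
carpot [ 489.8 -195.6   75.6]
[ 493.5 -204.6   40. ]
[ 487.3 -193.3   90. ]
[ 483.6 -186.4  120. ]
```

View pics/shz.png

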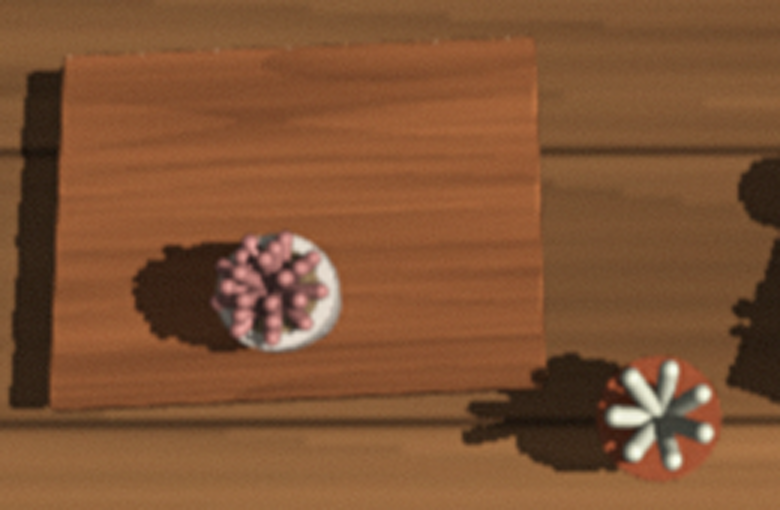

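The shelf crop confirms the corners, at top px (127,138), (284,133), (286,249) and (122,257). The white pot is on the robot's side of the middle, leaving the far-x strip free. Carrier sides come out at 220–221 mm, its top at z≈40.5 and its yaw at −20°. The predicted recesses match the caps within 2 mm. Next is the tall jar.

```bash
cat > act.py <<'E'
from vis import *
J={"tall":((582.3,-231.2),106),"middle":((549.3,-320.),94),"short":((458.7,-286.8),82)}
Q=lambda y:[0,float(np.cos(y/2)),float(np.sin(y/2)),0]
def yaw(): r=env.get_eef_rot(); return 2*np.arctan2(r[2],r[1])
def yaw_for(pos,q6):          # yaw whose ik has last joint nearest q6
    c=[(abs(q[5]-q6),y) for y in np.arange(-3.1,3.1,.1) for q in [env.ik(pos,Q(y))] if q is not None]
    return min(c)[1]
def grasp(n,q6=-.85):
    (x,y),h=J[n]; z=10+h-20; a=yaw_for([x,y,z],q6)
    env.move_pose([x,y,z+60],Q(a)); env.move_l([x,y,z],Q(a),max_speed=100); jaws.close(); env.pause(.1)
    return a
def twist(a,n,lim=.35,tmax=1.7):
    (x,y),h=J[n]; z=10+h-20; log=[]; t0=env.get_wrist_torque()[2]
    qa=np.array(env.get_joint_positions()); s=np.sign(env.ik([x,y,z],Q(a-.1))[5]-env.ik([x,y,z],Q(a))[5])
    d=0
    while d<tmax:
        d+=.08; q=qa.copy(); q[5]+=s*d; env.move_j(list(q))
        t=env.get_wrist_torque()[2]-t0; log.append((round(d,2),round(float(t),3)))
        if abs(t)>lim: break
    return log
E
python3 - <<'E'
from act import *
a=grasp("tall"); print(a,env.get_joint_positions(),env.get_ee_pos(),env.get_gripper_width(),env.get_grip_force(),env.get_wrist_force(),env.get_clock())
print(twist(a,"tall")); print(env.get_clock(),env.get_wrist_torque(),env.get_wrist_force(),env.get_ee_pos(),yaw())
E
```

```text
2.000000000000005 [-4.32133815e-01  1.73275986e-01  1.36506081e+00  1.55804143e-04
  1.60282838e+00 -8.61452538e-01] [ 582.48058587 -231.14186372   96.15294934] 0.5818793785373616 30.000051856040955 [1.13129496 0.75338094 0.23911712] 3.675
[(0.08, -0.001), (0.16, 0.997)]
4.175 [0.5445066  0.13720509 1.01043036] [-1.65276568  2.48983547  2.64686035] [ 582.33907698 -230.50429654   96.15548798] 1.844893119800182
```

The tall cap is tight: torque jumps from 0 to 1 N m within the recess play. I ease the wind-up, lift and place it.

```bash
cat >> act.py <<'E'
c2,s2=np.cos(.03),np.sin(.03)
def slot(k): l=(62,(103,0,-103)[k]); return 568+c2*l[0]-s2*l[1],206+s2*l[0]+c2*l[1]
def ease(t0,s=1,lim=.2):
    q=np.array(env.get_joint_positions())
    for i in range(4):
        if abs(env.get_wrist_torque()[2]-t0)<lim: break
        q[5]-=s*.012; env.move_j(list(q))
def place(n,k,dy=.45):
    (x,y),h=J[n]; a=yaw(); p=env.get_ee_pos()
    env.move_l([p[0],p[1],p[2]+45],Q(a),max_speed=80); env.move_l([p[0],p[1],260],Q(a),max_speed=200)
    print("lift",np.round(env.get_wrist_force(),2),env.get_gripper_width())
    X,Y=slot(k); b=a+dy; z=50+h-20
    env.move_pose([X,Y,260],Q(b)); env.move_l([X,Y,z+15],Q(b),max_speed=120); env.pause(.2)
    hit=env.move_l([X,Y,z-6],Q(b),max_speed=15,threshold=2.5); e=env.get_ee_pos()
    print("hit",hit,e,"want z",z,env.get_wrist_force(),env.get_clock())
    return hit
def release():
    jaws.open_gripper(); p=env.get_ee_pos(); a=yaw(); env.move_l([p[0],p[1],p[2]+60],Q(a),max_speed=100); env.move_l([p[0],p[1],260],Q(a),max_speed=250)
E
python3 - <<'E'
from act import *
ease(0); print(env.get_wrist_torque(),yaw())
if place("tall",0): release()
print(env.get_clock())
E
```

```text
[0.50845221 0.18244578 0.0682216 ] 1.8926763762184105
lift [ 0.89  0.73 -3.8 ] 0.5785664454440952
hit True [626.82670441 310.82899829 135.81464017] want z 136 [0.35340426 0.28807271 4.85043737] 10.8083
12.7083
```

```bash
sed -i 's/z+15\],Q(b),max_speed=120/z+7],Q(b),max_speed=120/; s/max_speed=15,threshold=2.5/max_speed=8,threshold=2/' act.py; python3 - <<'E'
from act import *
a=grasp("middle"); print(a,env.get_joint_positions()[5],env.get_ee_pos(),env.get_gripper_width(),env.get_wrist_force())
print(twist(a,"middle")); print(env.get_clock(),env.get_wrist_torque(),env.get_wrist_force(),yaw())
E
```

```text
1.8000000000000038 -0.8102610904937102 [ 549.50397696 -319.9849293    84.1587087 ] 0.5840730532980534 [0.81052075 0.67605902 0.96878771]
[(0.08, -0.107), (0.16, -0.122), (0.24, -0.097), (0.32, -0.109), (0.4, -0.101), (0.48, -0.08), (0.56, -0.082), (0.64, -0.079), (0.72, 0.547)]
18.7667 [-0.31006361 -0.14053085  0.61755777] [ 0.05832928 -1.69870067 -3.83940869] 1.0850461298583371
```

```bash
python3 - <<'E'
from act import *
q=np.array(env.get_joint_positions())
for i in range(2):
    q[5]+=.05; env.move_j(list(q)); print(env.get_wrist_torque()[2],yaw())
ease(0); print(env.get_wrist_torque(),yaw())
if place("middle",1): release()
print(env.get_clock())
E
```

```text
0.5410055406459126 1.038410179889877
0.39546111735799716 0.9874208914213067
[-0.31533634 -0.06401816  0.08524464] 1.011513132479526
lift [-0.26 -0.28 -4.23] 0.588712371770994
hit True [630.01022173 207.67558093 123.01032208] want z 124 [ 1.02918059 -0.60321539  5.19789189] 25.6333
27.5833
```

```bash
python3 - <<'E'
from act import *
a=grasp("short"); print(a,env.get_joint_positions()[5],env.get_ee_pos(),env.get_gripper_width(),env.get_wrist_force())
print(twist(a,"short")); print(env.get_clock(),env.get_wrist_torque(),env.get_wrist_force(),yaw())
q=np.array(env.get_joint_positions())
q[5]+=.05; env.move_j(list(q)); print(env.get_wrist_torque()[2],yaw())
E
```

```text
1.8000000000000038 -0.8508813375962764 [ 458.84555348 -286.81998037   72.13456247] 0.5866650165794155 [-0.07080415  0.45419851  0.92581395]
[(0.08, -0.051), (0.16, -0.035), (0.24, 0.01), (0.32, -0.047), (0.4, 0.028), (0.48, 0.066), (0.56, 0.582)]
32.7833 [-0.42700158 -0.62771153  0.56552596] [ 1.74204452 -1.53640377 -4.8942746 ] 1.2448844745794239
1.038287615865809 1.199264867808382
```

```bash
python3 - <<'E'
from act import *
ease(0); print(env.get_wrist_torque(),yaw())
if place("short",2):
    release(); env.move_pose([400,-250,300],Q(yaw()))
print(env.get_clock())
S=optics.capture("scene");T=optics.capture("top")
cv2.imwrite("pics/end.png",np.vstack([S[100:390,:,::-1],T[100:390,:,::-1]]))
E
```

```text
[-0.02726046 -0.4017903   0.18122039] 1.2470211904027568
lift [-0.36  0.67 -3.77] 0.5881260677905891
hit True [633.2076026  104.78150362 111.10793787] want z 112 [1.59053128 0.35921745 4.16164203] 39.7
43.2667
```

View pics/end.png

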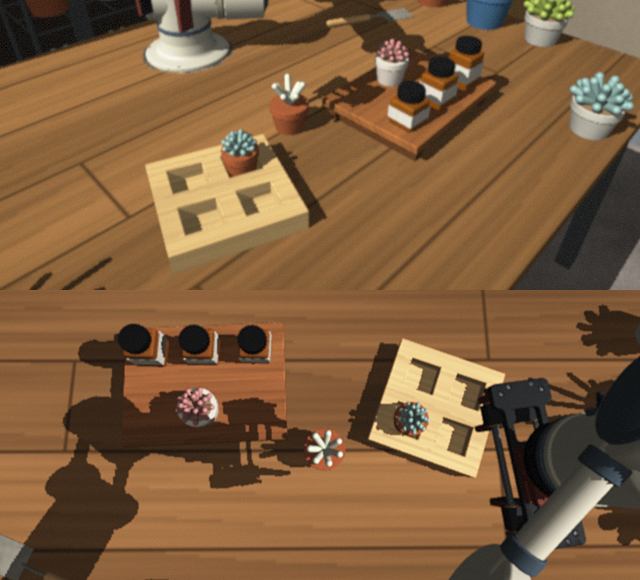

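The picture shows all three jars upright on the shelf, with caps at about (138,338), (194,340) and (252,340) in the lower (top-view) half. The three potted plants have not moved and the arm is clear.

```bash
python3 -c "
from cell import env, optics, jaws
print(env.job_done())"
```

```text
the job is handed in; nothing more can be done
None
```

The job is handed in at about 43 s: the middle and short caps were loose and I screwed them to the stop in the carrier (the tall one was already tight), and all three jars stand upright on the shelf with the plants unmoved; no verdict was returned.

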